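# Hold the lid pull centred in its hole for gluing

## Task

The box lid on the gluing jig needs its pull. Take the square-headed pull out of the wooden stand, lower its stem through the hole in the lid without the pull touching the lid or the jig, and finish still holding it there: upright and still, the stem in the middle of the hole and the underside of the brass collar about 15 mm above the lid, so that resin can be filled in around it. Do not let go of it, and leave the round-headed pull, the gift box, the scissors and the bobbin alone.

Things in the scene. Friction and masses are not known exactly. Their poses are not given: they have to be found in the camera images.
- pull: Square-headed lid pull, loose, 0.10 to 0.20 kg. Origin at the stem's foot, z up. Brass stem 12 mm in diameter, z 0 to 60 mm; brass collar disc 36 mm in diameter, z 60 to 66; dark wooden square head 26 x 26 mm, z 66 to 112, sides facing its x and y axes. At the start it hangs upright by its collar in one of the stand's two holes (which one varies), 4 mm side play, foot 15 mm above the table.
- pull_foot (a point): Centre of the foot (lower end) of the square-headed pull's stem: the same point as the pull's origin.
- pull_collar (a point): Point on the stem's axis at the underside of the pull's brass collar, 60 mm above the foot.
- hole_top (a point): Centre of the hole's mouth in the upper face of the lid, 80 mm above the table; z up, axes as the lid's. The hole is round, 28 mm in diameter, vertical and right through the 16 mm thick lid; below the lid are 52 mm of free space down to the jig's base plate.
- lid: Box lid: light wooden plate 140 mm (x) by 160 mm (y), 16 mm thick, fixed on the jig, with a border of small inlaid diamonds and the hole in its middle; origin at the centre of its underside, 64 mm above the table. Two steel clips at the middle of its +y and -y edges reach 3 mm above it.
- jig: Gluing jig, fixed: aluminium base 160 mm (x) by 180 mm (y), 12 mm thick, with four 52 mm posts that carry the lid; origin on the table under the centre of the hole. The jig and the stand stand on opposite sides of the robot's midline; which is on which side varies.
- stand: Plywood block, fixed, 70 mm (x) by 190 mm (y), 75 mm high, origin at the centre of its underside; two vertical holes 20 mm in diameter and 70 mm deep at y = -55 and +55 mm, a pull hanging in each.
- round_pull: The other pull, leave it alone: same stem and collar, but with a round ball head 32 mm in diameter, top 104 mm above its foot. Origin at the foot's centre. It hangs in the stand's other hole.
- gift_box: Finished black gift box, loose, 110 mm (x) by 200 mm (y), 56 mm high, lying beyond the work; origin at the centre of its underside. Leave alone.
- scissors: Scissors lying flat beyond the work, about 190 mm long and 10 mm high, blades to their own +x; origin on the table near the pivot. Leave alone.
- bobbin: Empty wooden bobbin standing upright, 52 mm in diameter, 62 mm high, beyond the work; origin at the centre of its underside. Leave alone.
Mind the look-alikes: they are no part of the job. What is shaped like the pull but purple is not meant.

How it is judged:
By the outcome, as a careful person would: the job done as asked, in the order asked, and still so for the second after the job is handed in, while the arm keeps its last pose, push and grip.
It also fails if it takes over 48 s, if anything falls off the work surface, if the arm or the gripper's body presses on something with over 40 N, if the wrist force passes 120 N, or if a joint passes its speed limit or range.

## Robot

A 6-joint arm with a two-finger parallel gripper is mounted at the origin on the work surface. World frame = base frame: x ahead of the robot, y to its left, z up, the work surface at z = 0. Lengths are in mm, angles in rad, forces in N, time in s.
With the tool pointing down it reaches from about 350 to 725 mm from the base axis. Payload 4.3 kg.
Tool frame: the origin (TCP) lies at the centre of the arm's flange, where the gripper is bolted on; the fingertips stand 173 mm ahead of it and the grasp point (between the pads) lies 155 mm ahead of it; z points along the fingers, y is the direction in which the jaws open and shut (so a half turn about z gives the same grasp; the last joint's range is limited). The gripper opens to 85 mm and grips with 20 to 120 N. Pads are 22 mm wide; open, the fingers measure 114 mm over their backs; the gripper's body (76 mm by 85 mm) begins 54 mm behind the grasp point. The pads swing forward as they close: fully open they stand 13 mm farther back than shut.
Start: joints at [1.005, 0.377, 0.081, 1.274, 0, 1.46], TCP at [253.107, 516.318, 404.729] pointing down, gripper open.
Joint ranges: [-2.72, 2.72], [-0.84, 1.66], [-1.02, 1.22], [-1.77, 2.12], [-1.37, 1.28], [-3.14, 3.14]. Speed limits (rad/s): [2.57, 2.57, 3.14, 3.14, 3.14, 3.14].

## Interface

Orientations are given as a unit quaternion [w, x, y, z].
In Python, from rig import r gives the robot as it stands.
- The arm moves only by the tool step_arm, never from a script. Its argument "deltas" is one flat list of numbers, 5 for each row, row after row: the finger opening in m, from 0 to 0.0854, then the shift along the tool's x, y, z in m, then the turn about the tool's z in rad. In form: [fingers, x, y, z, turn, fingers, x, y, z, turn, ...]. A call has 1 to 10 rows; each row is the pose to reach, as a shift and turn from the pose measured when the call began, along the tool's axes at that moment; what a row does not reach only later rows make up. A row lasts 1/12 s, in which the tool goes at most 41.7 mm and 7.16 degrees, less where a joint would pass 70% of its speed; a pose out of reach is approached as far as the arm can. A call with a gripper value outside its range is refused whole. The fingers move at their own pace and stop on an object; "squeeze" is the grip in N (left out, the last holds). Time passes only in rows, so rows that repeat a pose let the fingers close. It gives the time, the measured TCP pose, the force and the opening at its end, in the units of the state.
- r.observe(): the state, without advancing time (a new reading comes with each control period).
- r.get_image(name): name is "scene" or "top" or "wrist"; returns a dict with "pixels" (480x640x3 uint8, blue, green, red), "range_z" (480x640 float32, mm along the optical axis (not along the pixel's ray), 0 where there is no reading), "mtx" (3x3 intrinsics, pixels), "k1" (the pictures are not rectified: a ray, as slopes to the right and down, at radius r is drawn at 1 + k1 r^2 times it, then the intrinsics apply), "world_from_camera" (4x4, takes a point from camera to world coordinates); the wrist camera has in their place "tool_from_camera" (4x4, takes a point from camera to tool coordinates, whose origin is the TCP and whose axes are the flange's). Camera axes: x right, y up, looking along -z (the intrinsics and any distortion apply to the point x, -y, -z); pixel columns grow to the right and rows downward; lengths in mm; the calibration is good to about 2 mm. A picture is of the moment at which its call begins: read the wrist's pose just before it.
- r.finish_job(): hands the job in, once; it reports no verdict.
The state is a dict: "clock": time; "joints": joint angles; "qvel": joint speeds; "joint_torque": joint torques, N m; "position": TCP position; "orientation": TCP orientation; "ft_force": force on the tool from outside, world axes, zero at the start; "moment": the same for the moment, N m; "grip_width": finger opening in mm.
Only numpy, scipy, OpenCV 4.12 (cv2) and the standard library are available. Lean on these libraries where they do the work, as an engineer would, in place of code of your own. Each camera call takes 0.05 s, during which the arm holds its last target.

## Working session

There is one attempt and no reset: what is moved stays moved. The work goes in short steps, Python scripts to look and compute and a tool call to move; the robot and the scene stay as the last step left them, time stands still between calls to the robot, and variables do not carry over. Pictures are saved under pics/ and viewed, and the job is handed in when it is done.

Besides the shell and the picture viewer there is one more tool, called after "Emit:" as name(argument=value, ...) on one line, values as JSON. step_arm: Moves the arm, as the interface text tells. Its arguments: {"type":"object","properties":{"deltas":{"type":"array"},"squeeze":{"type":"number"}},"required":["deltas"]}

```bash
ls; mkdir -p pics; python3 - <<'E'
from rig import r
import cv2,pickle
print(r.observe())
for n in ["scene","top","wrist"]:
    d=r.get_image(n); pickle.dump(d,open(f"pics/{n}0.pkl","wb")); cv2.imwrite(f"pics/{n}0.png",d["pixels"]); print(n,d["mtx"].tolist(),d["k1"],d.get("world_from_camera",d.get("tool_from_camera")).__repr__())
E
```

```text
pics
{'clock': 0.0, 'joints': array([1.00471497e+00, 3.78071047e-01, 7.96133600e-02, 1.27438988e+00,
       7.73532994e-06, 1.46047704e+00]), 'qvel': array([ 0.00131572,  0.00073102,  0.00017152, -0.0006243 , -0.00134733,
        0.00067852]), 'joint_torque': array([ 1.64458255e-03, -4.63607311e+01,  2.69873464e+01,  2.09694629e-02,
       -1.65947536e-04, -3.13387648e-05]), 'position': array([252.92342995, 516.04676977, 403.75109309]), 'orientation': array([-3.43938749e-04,  2.25913734e-01,  9.74146772e-01, -9.66238265e-04]), 'ft_force': array([-0.3153381 , -0.26685188, -0.1071948 ]), 'moment': array([0.01170695, 0.02900764, 0.03489573]), 'grip_width': 85.6760671295588}
scene [[472.7543338831695, 0.0, 313.99749547307516], [0.0, 472.7543338831695, 238.86747339231843], [0.0, 0.0, 1.0]] -0.07024597088812091 array([[ 2.09256308e-01, -7.83879737e-01,  5.84589048e-01,
         1.07106690e+03],
       [ 9.77856017e-01,  1.69619832e-01, -1.22583531e-01,
        -1.08608669e+02],
       [-3.06715002e-03,  5.97295296e-01,  8.02015538e-01,
         7.56381276e+02],
       [ 0.00000000e+00,  0.
[... 306 characters left out ...]
30e-02, -8.90678481e-03,
        -1.96036298e+01],
       [ 2.86575163e-03,  2.36441472e-01,  9.71641507e-01,
         9.09477827e+02],
       [ 0.00000000e+00,  0.00000000e+00,  0.00000000e+00,
         1.00000000e+00]])
wrist [[363.01871837206556, 0.0, 316.5432971550107], [0.0, 363.01871837206556, 239.07086156509857], [0.0, 0.0, 1.0]] 0.012889843079466536 array([[-7.55621846e-04,  9.48010473e-01,  3.18238233e-01,
         8.02248790e+01],
       [ 9.99999698e-01,  7.74326200e-04,  6.77237010e-05,
         6.53056247e-02],
       [-1.82217424e-04,  3.18238188e-01, -9.48010771e-01,
         3.09569137e+01],
       [ 0.00000000e+00,  0.00000000e+00,  0.00000000e+00,
         1.00000000e+00]])
```

View pics/top0.png

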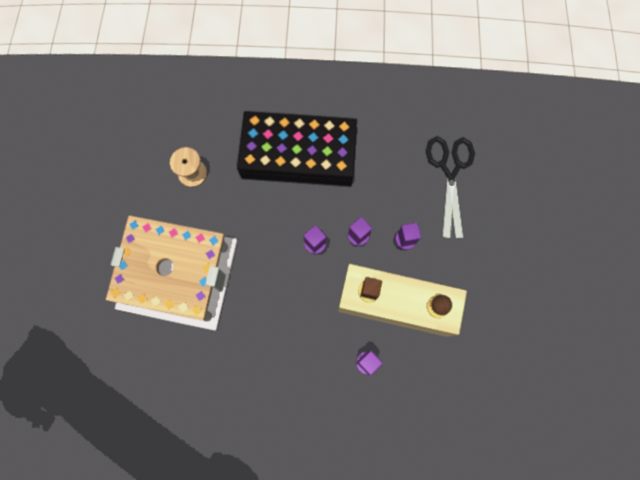

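View pics/scene0.png

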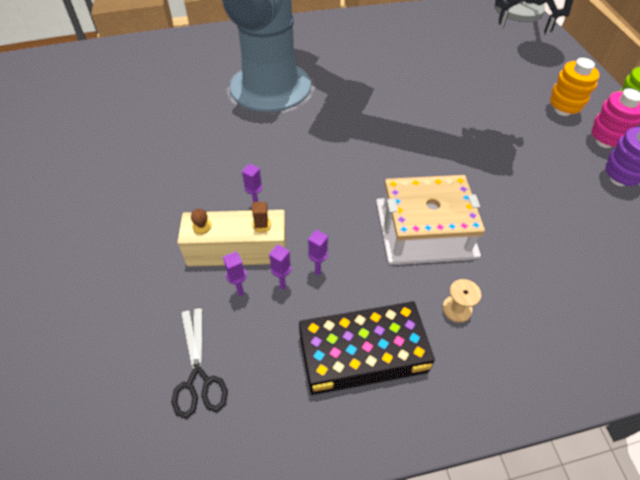

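View pics/wrist0.png

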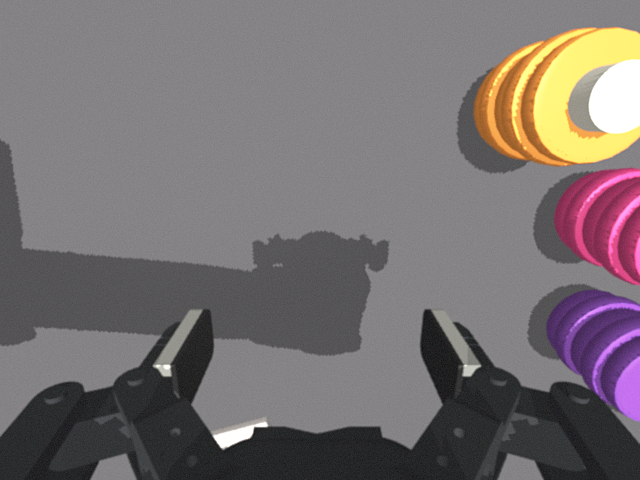

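The square pull is in the stand at top-camera pixel (372,288), the round one at (441,305), the lid hole at (165,267), and four purple decoys surround the stand. Next I'll measure them.

```bash
cat > h.py <<'E'
import numpy as np, cv2, pickle
def rays(d,px):
    K=d["mtx"];px=np.atleast_2d(np.asarray(px,float))
    q=np.c_[(px[:,0]-K[0,2])/K[0,0],(px[:,1]-K[1,2])/K[1,1]]
    u=q.copy()
    for _ in range(30): u=q/(1+d["k1"]*(u**2).sum(1,keepdims=True))
    return np.c_[u[:,0],-u[:,1],-np.ones(len(u))]
def T(d,pose=None):
    if "world_from_camera" in d: return d["world_from_camera"]
    from scipy.spatial.transform import Rotation as R
    p,q=pose; M=np.eye(4); M[:3,:3]=R.from_quat([q[1],q[2],q[3],q[0]]).as_matrix(); M[:3,3]=p
    return M@d["tool_from_camera"]
def onplane(d,px,z,pose=None):
    M=T(d,pose); v=rays(d,px)@M[:3,:3].T; s=(z-M[2,3])/v[:,2]; return M[:3,3]+v*s[:,None]
def cloud(d,pose=None):
    g=np.stack(np.meshgrid(np.arange(640),np.arange(480)),-1).reshape(-1,2)
    M=T(d,pose); c=rays(d,g)*d["range_z"].reshape(-1,1)
    return (c@M[:3,:3].T+M[:3,3]).reshape(480,640,3)
def project(d,P,pose=None):
    M=np.linalg.inv(T(d,pose)); c=np.atleast_2d(P)@M[:3,:3].T+M[:3,3]
    u=np.c_[c[:,0]/-c[:,2],-c[:,1]/-c[:,2]]; u=u*(1+d["k1"]*(u**2).sum(1,keepdims=True))
    return u@d["mtx"][:2,:2].T+d["mtx"][:2,2]
E
python3 - <<'E'
from h import *
d=pickle.load(open("pics/top0.pkl","rb")); im=d["pixels"]
a=cv2.resize(im[255:355,320:480],None,fx=5,fy=5,interpolation=cv2.INTER_CUBIC); cv2.imwrite("pics/cropA.png",a)
a=cv2.resize(im[205:335,95:255],None,fx=4.5,fy=4.5,interpolation=cv2.INTER_CUBIC); cv2.imwrite("pics/cropB.png",a)
s=pickle.load(open("pics/scene0.pkl","rb"))
C=cloud(d);S=cloud(s)
for p in [(372,284),(441,302),(385,298),(130,300),(200,245),(370,362),(315,237),(360,228),(410,232),(185,160)]: print("top",p,C[p[1],p[0]].round(1))
for p in [(260,210),(430,190),(252,172),(318,238),(281,255),(234,261),(235,220)]: print("scene",p,S[p[1],p[0]].round(1))
E
```

```text
top (372, 284) [525.9 -91.8 126.9]
top (441, 302) [ 505.1 -196.5  117.1]
top (385, 298) [ 512.4 -117.6   74.9]
top (130, 300) [487.1 281.4  81. ]
top (200, 245) [581.3 178.9  79.3]
top (370, 362) [413.2 -93.9 111.5]
top (315, 237) [596.1  -4.1 111.7]
top (360, 228) [614.7 -72.6 108. ]
top (410, 232) [ 610.8 -149.2  113.6]
top (185, 160) [730.3 224.3  62.7]
scene (260, 210) [531.4 -91.2 127.4]
scene (430, 190) [509.7 239.8  79.6]
scene (252, 172) [417.8 -92.3 108.9]
scene (318, 238) [602.4  -3.4 113.9]
scene (281, 255) [623.6 -70.7 113.7]
scene (234, 261) [ 618.1 -148.4  112.2]
scene (235, 220) [ 503.  -138.6   77.7]
```

View pics/cropA.png

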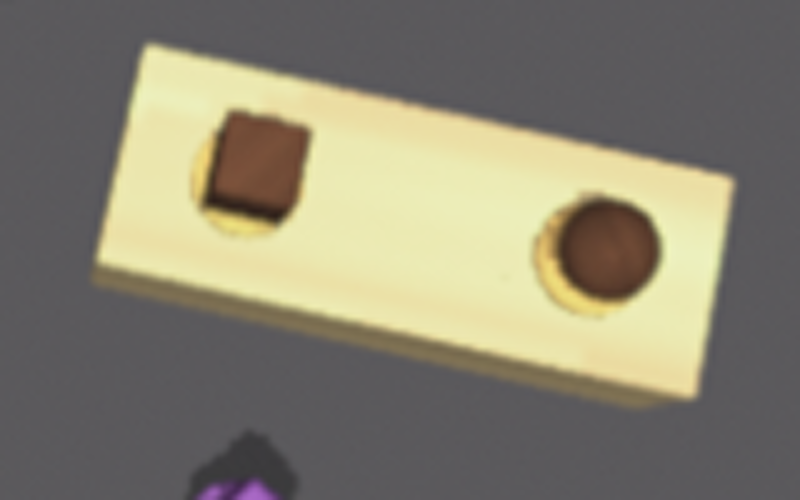

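View pics/cropB.png

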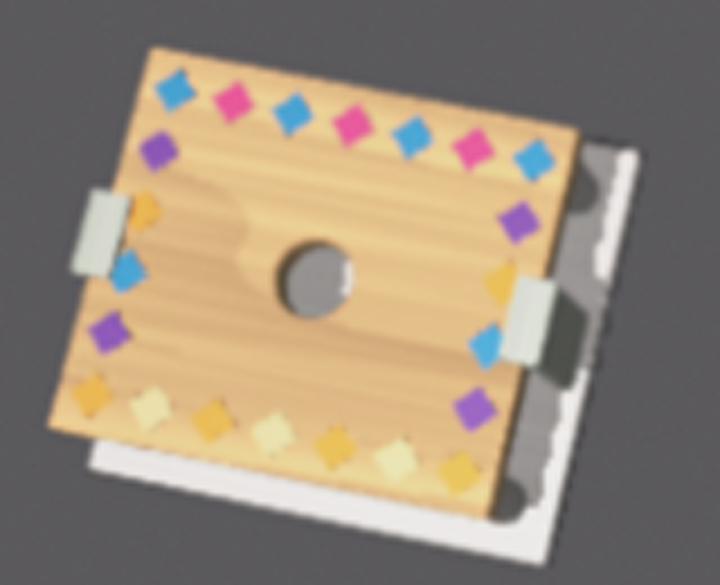

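```bash
python3 - <<'E'
from h import *
d=pickle.load(open("pics/top0.pkl","rb")); s=pickle.load(open("pics/scene0.pkl","rb"))
f=lambda pts,k,o:(np.array(pts,float)+.5)/k-.5+np.array(o)
h=f([(230,110),(311,130),(298,210),(214,192)],5,(320,255)); P=onplane(d,h,127); print("head",P.round(1),P.mean(0).round(1))
e=P[[1,2,3,0]]-P; print(np.degrees(np.arctan2(e[:,1],e[:,0])).round(1),np.linalg.norm(e,axis=1).round(1))
c=f([(150,43),(737,177),(697,400),(96,265)],5,(320,255)); P=onplane(d,c,75); print("stand",P.round(1),P.mean(0).round(1)); e=P[[1,2,3,0]]-P; print(np.degrees(np.arctan2(e[:,1],e[:,0])).round(1),np.linalg.norm(e,axis=1).round(1))
st=P.mean(0); ax=(P[0]-P[1])/np.linalg.norm(P[0]-P[1]); print("holes",st+55*ax,st-55*ax)
c=f([(152,46),(579,130),(490,518),(49,427)],4.5,(95,205)); P=onplane(d,c,80); print("lid",P.round(1),P.mean(0).round(1)); e=P[[1,2,3,0]]-P; print(np.degrees(np.arctan2(e[:,1],e[:,0])).round(1),np.linalg.norm(e,axis=1).round(1))
c=f([(276,280),(353,278),(316,239),(314,319)],4.5,(95,205)); P=onplane(d,c,80); print("hole",P.round(1),P[:2].mean(0),P[2:].mean(0))
# depth-based head top
for n,D in (("top",d),("scene",s)):
    C=cloud(D); xy=C[...,:2]; z=C[...,2]
    m=(abs(z-127)<5)&(np.hypot(xy[...,0]-525,xy[...,1]+92)<30); Q=C[m]; 
    print(n,m.sum(),Q.mean(0).round(1),cv2.minAreaRect(Q[:,:2].astype(np.float32)))
    m=(abs(z-80)<3.5)&(np.hypot(xy[...,0]-530,xy[...,1]-230)<115); Q=C[m]; print(n,"lid",m.sum(),Q[:,2].mean(),cv2.minAreaRect(Q[:,:2].astype(np.float32)))
    m=(abs(z-75)<3.5)&(np.hypot(xy[...,0]-515,xy[...,1]+145)<110); Q=C[m]; print(n,"stand",m.sum(),Q[:,2].mean(),cv2.minAreaRect(Q[:,:2].astype(np.float32)))
a=cv2.resize(s["pixels"][190:270,170:300],None,fx=6,fy=6,interpolation=cv2.INTER_CUBIC); cv2.imwrite("pics/cropC.png",a)
E
```

```text
head [[ 536.5  -82.   127. ]
 [ 531.6 -106.1  127. ]
 [ 507.8 -102.9  127. ]
 [ 512.   -78.1  127. ]] [522.  -92.3 127. ]
[-101.3  172.3   80.5   -9.1] [24.6 24.  25.1 24.8]
stand [[ 564.9  -60.2   75. ]
 [ 530.7 -247.5   75. ]
 [ 460.5 -234.5   75. ]
 [ 494.1  -46.1   75. ]] [ 512.5 -147.1   75. ]
[-100.3  169.5   79.9  -11.3] [190.3  71.5 191.3  72.2]
holes [522.41283546 -92.97130876  75.        ] [ 502.67669388 -201.18630178   75.        ]
lid [[625.1 302.5  80. ]
 [601.8 143.1  80. ]
 [463.8 161.8  80. ]
 [485.5 321.8  80. ]] [544.1 232.3  80. ]
[-98.3 172.3  82.3  -7.9] [161.1 139.3 161.5 140.9]
hole [[542.2 246.   80. ]
 [544.4 218.5  80. ]
 [557.6 233.3  80. ]
 [529.2 230.8  80. ]] [543.32504423 232.24773906  80.        ] [543.38876145 232.05790574  80.        ]
top 296 [522.  -91.7 126.5] ((522.6642456054688, -91.9482421875), (25.878135681152344, 24.950946807861328), 79.60316467285156)
top lid 8271 79.96255265390208 ((543.3826293945312, 233.0994873046875), (173.52291870117188, 140.57557678222656), 81.87068939208984)
top stand 4402 74.78852775850336 ((530.6655883789062, -141.50729370117188), (177.705078125, 201.1303253173828), 14.763465881347656)
scene 195 [525.4 -91.9 127.3] ((523.115478515625, -91.89221954345703), (24.909740447998047, 29.306734085083008), 81.35855102539062)
scene lid 4621 80.44291914486175 ((544.1092529296875, 232.08265686035156), (173.05072021484375, 142.2252960205078), 82.17267608642578)
scene stand 2524 75.69497739524915 ((521.9209594726562, -142.43838500976562), (185.25704956054688, 191.98507690429688), 27.113725662231445)
```

View pics/cropC.png

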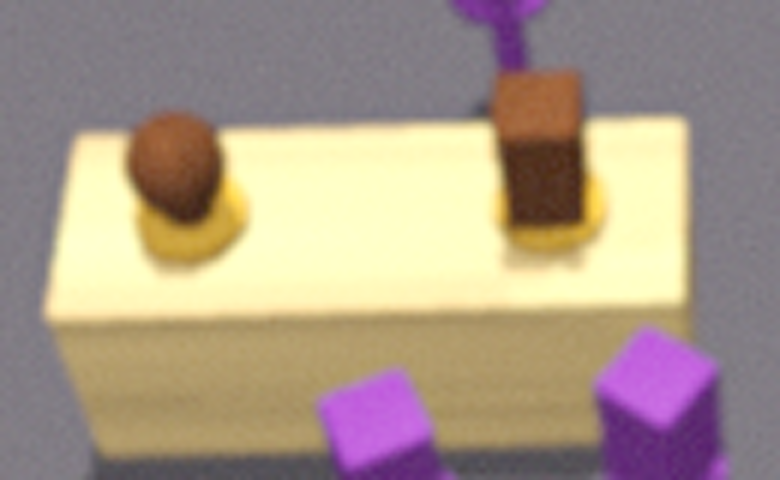

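```bash
cat >> h.py <<'E'
def plan(o,target,yaw):
    """target TCP world; yaw deg of tool y. prints tool deltas, turn"""
    from scipy.spatial.transform import Rotation as R
    q=o["orientation"]; M=R.from_quat([q[1],q[2],q[3],q[0]]).as_matrix()
    t=M.T@(np.array(target)-o["position"]); cur=np.degrees(np.arctan2(M[1,1],M[0,1]))
    dy=(yaw-cur+90)%180-90
    print("clk",round(o["clock"],2),"pos",o["position"].round(1),"yaw_y",cur.round(2),"toolz",M[:,2].round(4),"delta mm",t.round(1),"turn",(-np.radians(dy)).round(3),"F",o["ft_force"].round(1),"w",round(o["grip_width"],1))
E
python3 - <<'E'
from h import *
from rig import r
plan(r.observe(),[522.3,-92,350],80)
E
```

```text
clk 0.15 pos [253.  516.1 404. ] yaw_y 63.88 toolz [-9.0e-04 -1.3e-03 -1.0e+00] delta mm [-509.5 -427.4   54.6] turn -0.281 F [ 0.2  0.8 -0.8] w 85.4
```

Emit:
step_arm(deltas=[0.085, -0.02, -0.017, 0.0, 0, 0.085, -0.045, -0.038, 0.0, -0.03, 0.085, -0.076, -0.064, 0.0, -0.06, 0.085, -0.107, -0.09, 0.0, -0.1, 0.085, -0.138, -0.116, 0.0, -0.14, 0.085, -0.169, -0.142, 0.0, -0.18, 0.085, -0.2, -0.168, 0.0, -0.22, 0.085, -0.231, -0.194, 0.0, -0.25, 0.085, -0.262, -0.22, 0.01, -0.28, 0.085, -0.293, -0.246, 0.01, -0.28])

```text
clock: 0.98
position: [407.6, 164.3, 393.1]
orientation: [-0.001, 0.087, 0.996, -0.001]
ft_force: [0.7, 0.9, -0.7]
grip_width: 84.7
```

```bash
python3 - <<'E'
from h import *
from rig import r
plan(r.observe(),[522.3,-92,350],80)
E
```

```text
clk 0.98 pos [407.6 164.3 393.1] yaw_y 80.0 toolz [-0.0024 -0.0016 -1.    ] delta mm [-157.6 -232.4   43.3] turn -0.0 F [ 0.7  0.9 -0.7] w 84.7
```

Emit:
step_arm(deltas=[0.085, -0.02, -0.03, 0.005, 0, 0.085, -0.042, -0.062, 0.01, 0, 0.085, -0.064, -0.094, 0.016, 0, 0.085, -0.086, -0.126, 0.022, 0, 0.085, -0.108, -0.158, 0.028, 0, 0.085, -0.128, -0.188, 0.034, 0, 0.085, -0.145, -0.214, 0.04, 0, 0.085, -0.155, -0.229, 0.043, 0, 0.085, -0.1576, -0.2324, 0.043, 0, 0.085, -0.1576, -0.2324, 0.043, 0])

```text
clock: 1.82
position: [522.5, -93.1, 349.7]
orientation: [-0.002, 0.088, 0.996, -0.001]
ft_force: [-0.1, -0.0, 0.8]
grip_width: 84.9
```

```bash
python3 - <<'E'
from h import *
from rig import r
o=r.observe();plan(o,[522.3,-92,258],80)
d=r.get_image("wrist"); pickle.dump((d,o),open("pics/w1.pkl","wb")); cv2.imwrite("pics/w1.png",d["pixels"])
print(project(d,[[522.3,-92,127],[522.3,-92,81]],(o["position"],o["orientation"])))
C=cloud(d,(o["position"],o["orientation"])); m=(abs(C[...,2]-127)<4)&(np.hypot(C[...,0]-522,C[...,1]+92)<30); Q=C[m]; print(m.sum(),Q.mean(0),cv2.minAreaRect(Q[:,:2].astype(np.float32)))
E
```

```text
clk 1.82 pos [522.5 -93.1 349.7] yaw_y 79.88 toolz [-0.0033 -0.0012 -1.    ] delta mm [ 0.1  1.2 91.7] turn -0.002 F [-0.1 -0.   0.8] w 84.9
[[319.74345999 265.99256739]
 [319.30612927 240.3372341 ]]
1901 [523.0278899  -92.23675976 126.77737838] ((523.9482421875, -92.43052673339844), (26.04165267944336, 25.91208839416504), 79.04118347167969)
```

View pics/w1.png

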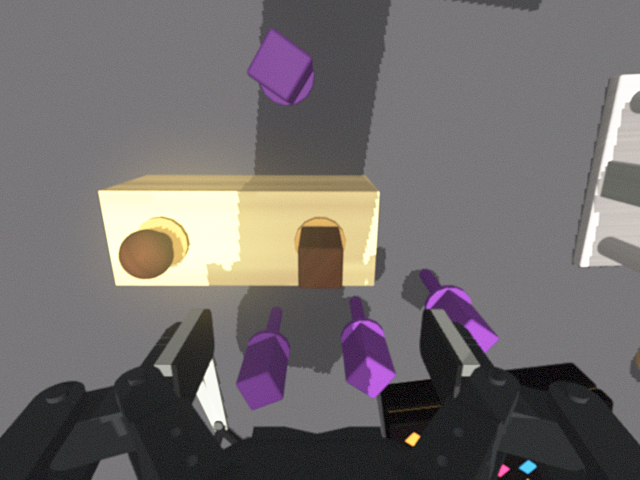

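Emit:
step_arm(deltas=[0.07, 0, 0.001, 0.015, 0, 0.065, 0, 0.001, 0.03, 0, 0.06, 0, 0.001, 0.045, 0, 0.06, 0, 0.001, 0.058, 0, 0.06, 0, 0.001, 0.07, 0, 0.06, 0, 0.001, 0.08, 0, 0.06, 0, 0.001, 0.087, 0, 0.06, 0, 0.001, 0.091, 0, 0.06, 0, 0.001, 0.092, 0, 0.06, 0, 0.001, 0.092, 0])

```text
clock: 2.7
position: [522.0, -90.8, 258.1]
orientation: [-0.002, 0.087, 0.996, -0.001]
ft_force: [-0.8, 0.1, -0.2]
grip_width: 60.1
```

```bash
python3 - <<'E'
from h import *
from rig import r
o=r.observe();plan(o,[523,-92.2,258],79.7)
d=r.get_image("wrist"); pickle.dump((d,o),open("pics/w2.pkl","wb")); cv2.imwrite("pics/w2.png",d["pixels"])
s=r.get_image("scene")["pixels"]; cv2.imwrite("pics/s2.png",cv2.resize(s[120:290,150:350],None,fx=3.5,fy=3.5))
E
```

```text
clk 2.7 pos [522.  -90.8 258.1] yaw_y 79.98 toolz [-3.3e-03 -8.0e-04 -1.0e+00] delta mm [-1.3 -1.2  0.1] turn 0.005 F [-0.8  0.1 -0.2] w 60.1
```

View pics/w2.png

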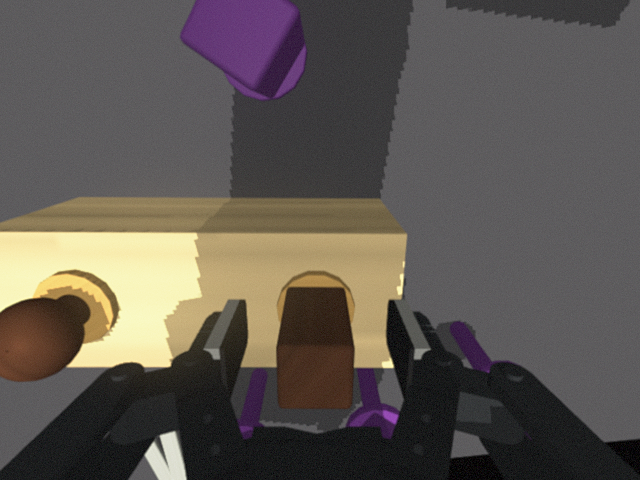

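View pics/s2.png

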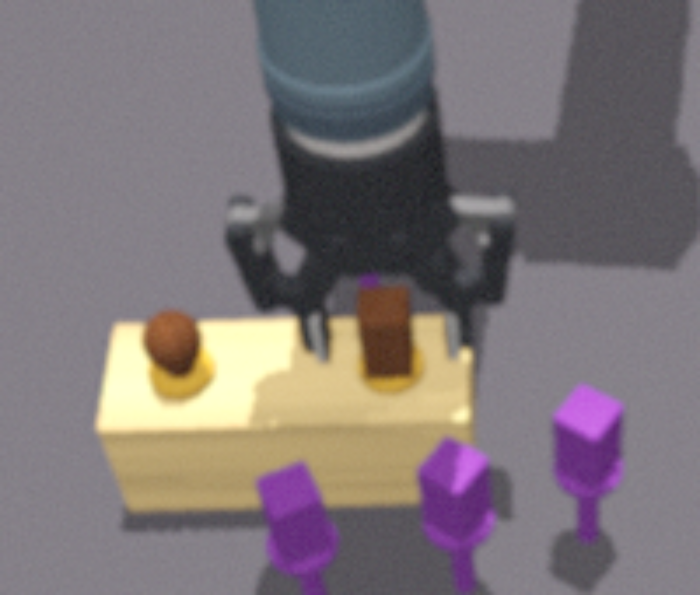

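The head stands between the pads: head at columns 277–353, pads at about 245 and 390. I'll centre it and close.

Emit:
step_arm(deltas=[0.06, -0.001, -0.001, 0, 0.003, 0.05, -0.001, -0.001, 0, 0.003, 0.04, -0.001, -0.001, 0, 0.003, 0.03, -0.001, -0.001, 0, 0.003, 0.015, -0.001, -0.001, 0, 0.003, 0.015, -0.001, -0.001, 0, 0.003, 0.015, -0.001, -0.001, 0, 0.003, 0.015, -0.001, -0.001, 0, 0.003], squeeze=50)

```text
clock: 3.47
position: [523.3, -92.4, 258.9]
orientation: [-0.001, 0.089, 0.996, -0.001]
ft_force: [-0.0, 0.1, 2.7]
grip_width: 25.4
```

```bash
python3 - <<'E'
from h import *
from rig import r
o=r.observe();plan(o,[523,-92.2,370],79.7)
E
```

```text
clk 3.47 pos [523.3 -92.4 258.9] yaw_y 79.79 toolz [-0.0016 -0.0013 -1.    ] delta mm [ 5.000e-01 -1.000e-01 -1.111e+02] turn 0.002 F [-0.   0.1  2.7] w 25.4
```

Emit:
step_arm(deltas=[0.015, 0, 0, -0.004, 0, 0.015, 0, 0, -0.012, 0, 0.015, 0, 0, -0.024, 0, 0.015, 0, 0, -0.038, 0, 0.015, 0, 0, -0.054, 0, 0.015, 0, 0, -0.072, 0, 0.015, 0, 0, -0.09, 0, 0.015, 0, 0, -0.104, 0, 0.015, 0, 0, -0.112, 0, 0.015, 0, 0, -0.112, 0])

```text
clock: 4.3
position: [524.0, -92.4, 373.1]
orientation: [0.001, 0.089, 0.996, -0.001]
ft_force: [-0.4, -0.1, -1.4]
grip_width: 25.7
```

```bash
python3 - <<'E'
from h import *
from rig import r
o=r.observe();plan(o,[543.5,232.3,370],81)
d=r.get_image("wrist"); pickle.dump((d,o),open("pics/w3.pkl","wb")); cv2.imwrite("pics/w3.png",d["pixels"])
s=r.get_image("scene")["pixels"]; cv2.imwrite("pics/s3.png",cv2.resize(s[80:290,150:350],None,fx=2.8,fy=2.8))
E
```

```text
clk 4.3 pos [524.  -92.4 373.1] yaw_y 79.79 toolz [ 0.0018 -0.0024 -1.    ] delta mm [ 38.4 323.    2.3] turn -0.021 F [-0.4 -0.1 -1.4] w 25.7
```

View pics/w3.png

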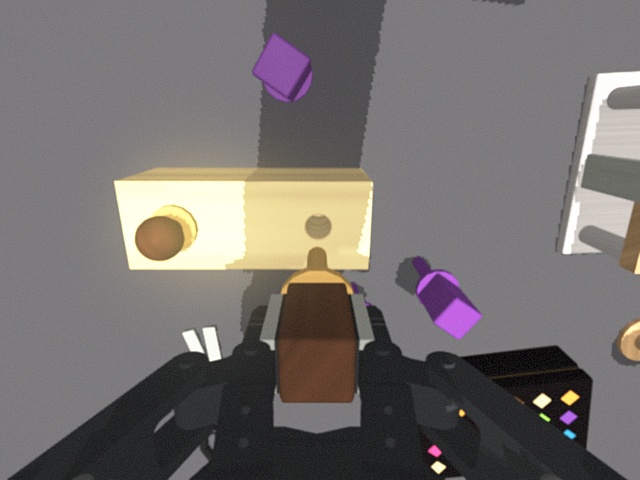

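View pics/s3.png

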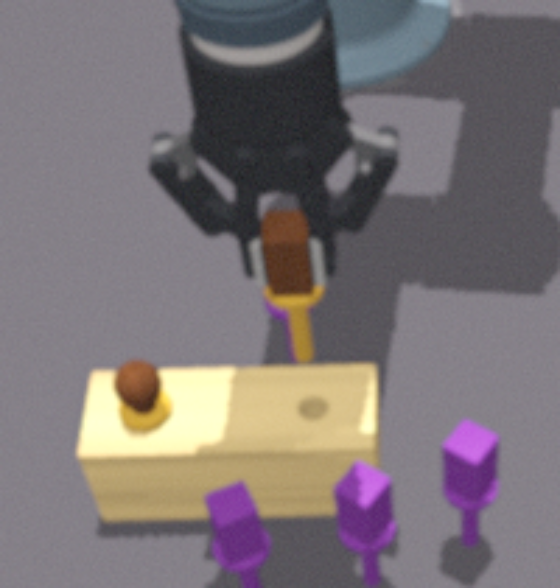

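The pull is out of the stand, and the empty hole shows at (317,226) in the wrist view. Next I carry it over to the lid.

Emit:
step_arm(deltas=[0.015, 0.001, 0.01, 0, 0, 0.015, 0.004, 0.035, 0, 0, 0.015, 0.008, 0.07, 0, -0.01, 0.015, 0.012, 0.105, 0, -0.02, 0.015, 0.016, 0.14, 0, -0.02, 0.015, 0.02, 0.175, 0, -0.02, 0.015, 0.025, 0.21, 0, -0.02, 0.015, 0.029, 0.245, 0, -0.02, 0.015, 0.033, 0.275, 0, -0.02, 0.015, 0.036, 0.3, 0, -0.02])

```text
clock: 5.23
position: [540.0, 212.4, 368.7]
orientation: [-0.002, 0.078, 0.997, -0.001]
ft_force: [0.1, -0.2, -1.0]
grip_width: 25.8
```

Emit:
step_arm(deltas=[0.015, 0.001, 0.01, 0, 0, 0.015, 0.002, 0.015, 0, 0, 0.015, 0.002, 0.02, 0, 0, 0.015, 0.002, 0.02, 0, 0, 0.015, 0.002, 0.02, 0, 0, 0.015, 0.002, 0.02, 0, 0])

```text
clock: 5.73
position: [541.3, 231.3, 368.7]
orientation: [-0.002, 0.079, 0.997, -0.001]
ft_force: [0.3, -0.8, -1.2]
grip_width: 25.2
```

```bash
cat > look.py <<'E'
import sys
from h import *
from rig import r
n=sys.argv[1]
o=r.observe();plan(o,[543.5,232.3,370],81)
w=r.get_image("wrist"); t=r.get_image("top"); s=r.get_image("scene"); pickle.dump((o,w,t,s),open(f"pics/{n}.pkl","wb"))
cv2.imwrite(f"pics/{n}w.png",w["pixels"])
cv2.imwrite(f"pics/{n}t.png",cv2.resize(t["pixels"][190:340,80:260],None,fx=4,fy=4,interpolation=cv2.INTER_CUBIC))
cv2.imwrite(f"pics/{n}s.png",cv2.resize(s["pixels"][90:270,350:510],None,fx=3.3,fy=3.3,interpolation=cv2.INTER_CUBIC))
E
python3 look.py a
```

```text
clk 5.73 pos [541.3 231.3 368.7] yaw_y 80.95 toolz [-0.0047 -0.0016 -1.    ] delta mm [-2.   1.3 -1.3] turn -0.001 F [ 0.3 -0.8 -1.2] w 25.2
```

View pics/aw.png

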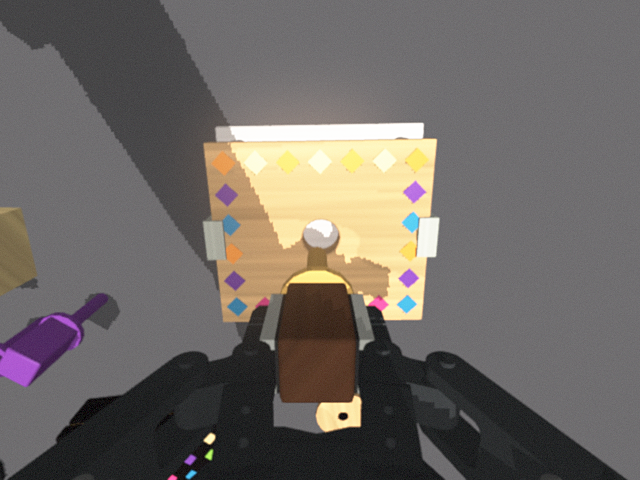

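View pics/at.png

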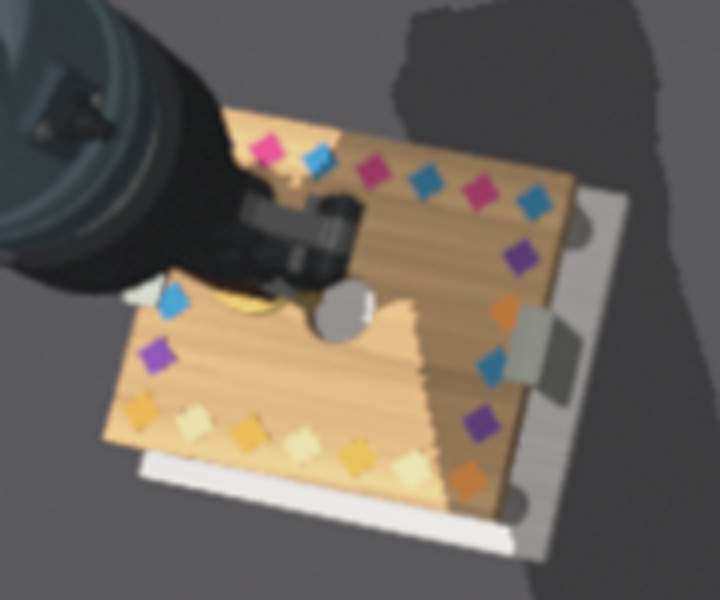

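View pics/as.png

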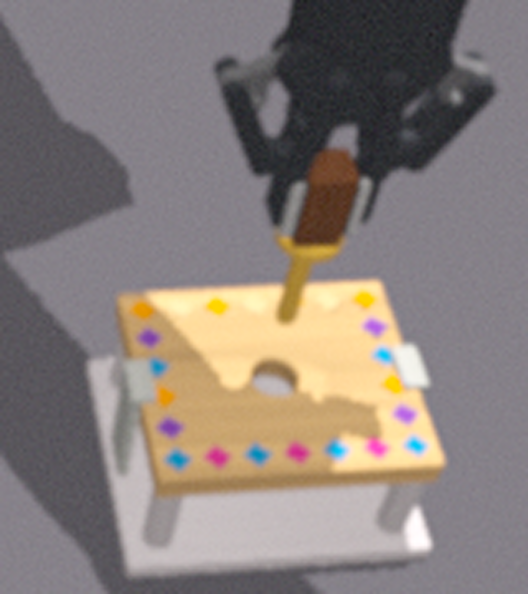

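The stem foot appears at about (318,262) with the hole at (321,235) in the wrist view. Now I'll fit the stem's tilt and its offset from the tool axis.

```bash
cat > fit.py <<'E'
import sys
from h import *
n=sys.argv[1]
o,w,t,s=pickle.load(open(f"pics/{n}.pkl","rb")); pose=(o["position"],o["orientation"])
from scipy.spatial.transform import Rotation as R
q=o["orientation"]; M=R.from_quat([q[1],q[2],q[3],q[0]]).as_matrix()
def tool(P): return (P-o["position"])@M
# overlay model in tool frame, axis = tool z, foot tool z=244
FZ=244
def circ(r,z,k=40):
    a=np.linspace(0,2*np.pi,k); return np.c_[r*np.cos(a),r*np.sin(a),np.full(k,FZ-z)]
def draw(d,x0,y0,x1,y1,f,fn,p=None):
    im=cv2.resize(d["pixels"][y0:y1,x0:x1],None,fx=f,fy=f,interpolation=cv2.INTER_CUBIC)
    def pl(L,c):
        P=L@M.T+o["position"]; u=(project(d,P,p)-[x0,y0]+.5)*f-.5
        cv2.polylines(im,[np.round(u).astype(int)],False,c,1,cv2.LINE_AA)
    pl(circ(6,0),(0,0,255));pl(circ(6,60),(0,0,255));pl(circ(18,60),(0,255,0));pl(circ(18,66),(255,255,0))
    pl(np.array([[0,0,FZ],[0,0,FZ-60]]),(255,0,0))
    sq=np.array([[13,13],[13,-13],[-13,-13],[-13,13],[13,13]])
    pl(np.c_[sq,np.full(5,FZ-66)],(255,0,255)); pl(np.c_[sq,np.full(5,FZ-112)],(255,0,255))
    cv2.imwrite(fn,im)
draw(w,250,200,390,420,2.7,f"pics/{n}_ow.png",pose)
draw(s,400,120,480,220,6,f"pics/{n}_os.png")
Cw=tool(cloud(w,pose).reshape(-1,3)).reshape(480,640,3)
for name,C in (("w",Cw),("s",tool(cloud(s).reshape(-1,3)).reshape(480,640,3)),("t",tool(cloud(t).reshape(-1,3)).reshape(480,640,3))):
    m=(np.hypot(C[...,0],C[...,1])<14)&(C[...,2]>188)&(C[...,2]<241)
    Q=C[m]; print(name,"stem pts",len(Q))
    if len(Q)>30:
        for a in range(190,245,10):
            k=(Q[:,2]>=a)&(Q[:,2]<a+10)
            if k.sum(): print(a,k.sum(),Q[k].mean(0).round(1),Q[k].min(0).round(1),Q[k].max(0).round(1))
        from scipy.optimize import least_squares
        def res(p):
            ax=p[0]+p[2]*(Q[:,2]-214); ay=p[1]+p[3]*(Q[:,2]-214)
            return np.hypot(Q[:,0]-ax,Q[:,1]-ay)-6
        L=least_squares(res,[0,0,0,0],loss="soft_l1"); print("fit x,y@214, slopes",L.x.round(4),"rms",np.sqrt((res(L.x)**2).mean()).round(2))
E
python3 fit.py a
```

```text
w stem pts 329
210 84 [  3.6  -0.5 216.4] [  1.2  -5.2 210.9] [  4.6   4.3 220. ]
220 122 [  3.   -0.5 225.1] [ -0.6  -6.1 220.1] [  4.6   5.1 230. ]
230 110 [  2.8  -0.3 235. ] [ -1.6  -6.3 230.1] [  4.4   5.3 239.9]
240 13 [  2.6  -0.5 240.6] [ -1.8  -6.3 240.1] [  4.1   4.8 241. ]
fit x,y@214, slopes [-1.8394e+00 -4.1560e-01 -3.8000e-03  9.0000e-04] rms 0.2
s stem pts 130
190 16 [ -5.5  -1.6 197.5] [ -8.3  -6.1 194.9] [ -1.2   3.6 199.5]
200 29 [ -4.4  -1.6 205.4] [ -7.8  -5.7 200. ] [  2.5   5.5 210. ]
210 29 [ -4.9  -2.2 215.2] [ -7.7  -6.2 210.2] [  0.6   3.3 219.9]
220 25 [ -5.   -1.6 224.8] [ -8.   -5.7 220.4] [  0.3   5.7 229. ]
230 31 [ -5.   -1.7 234.9] [ -9.   -6.5 230.2] [  1.3   6.2 239.1]
fit x,y@214, slopes [-0.7318  0.1535 -0.0089 -0.0085] rms 0.92
t stem pts 28
```

View pics/a_ow.png

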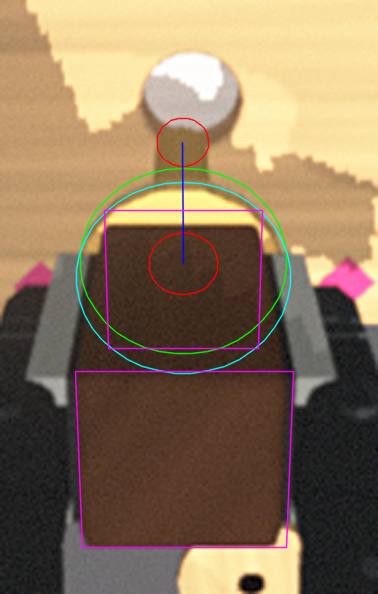

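View pics/a_os.png

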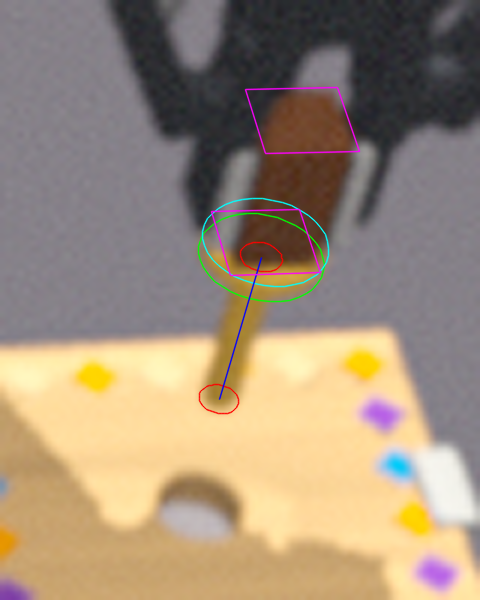

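```bash
cat > hole.py <<'E'
import sys
from h import *
from scipy.optimize import least_squares
n=sys.argv[1]
o,w,t,s=pickle.load(open(f"pics/{n}.pkl","rb")); pose=(o["position"],o["orientation"])
d0=pickle.load(open("pics/top0.pkl","rb")); s0=pickle.load(open("pics/scene0.pkl","rb"))
for name,d,p in (("wrist",w,pose),("top0",d0,None),("scene0",s0,None)):
    C=cloud(d,p); z=C[...,2]
    near=np.hypot(*(np.moveaxis(C[...,:2]-[543.5,232.2],-1,0)))<60
    print(name,"lid z med",np.median(z[near&(abs(z-80)<6)]).round(2))
    zl=np.median(z[near&(abs(z-80)<6)])
    m=(z<zl-5)
    g=np.stack(np.meshgrid(np.arange(640),np.arange(480)),-1).reshape(-1,2)
    G=onplane(d,g,80,p).reshape(480,640,3)
    m&=np.hypot(G[...,0]-543.5,G[...,1]-232.2)<24
    m=m.astype(np.uint8)
    # boundary px between hole and lid (not stem)
    lid=((abs(z-zl)<3)).astype(np.uint8)
    k=np.ones((3,3),np.uint8)
    b=(cv2.dilate(lid,k)&m)>0; b2=(cv2.dilate(m,k)&lid)>0
    P=np.r_[G[b],G[b2]][:,:2]
    f=lambda q:np.hypot(P[:,0]-q[0],P[:,1]-q[1])-q[2]
    L=least_squares(f,[543.5,232.2,14],loss="soft_l1"); print(name,len(P),L.x.round(2),np.sqrt((f(L.x)**2).mean()).round(2))
E
python3 hole.py a
python3 - <<'E'
from h import *
o,w,t,s=pickle.load(open("pics/a.pkl","rb")); pose=(o["position"],o["orientation"])
from scipy.spatial.transform import Rotation as R
q=o["orientation"]; M=R.from_quat([q[1],q[2],q[3],q[0]]).as_matrix()
P=onplane(w,[(303.2,234),(338.7,234),(321,219.4)],80,pose); print(P,P[:2].mean(0))
for z in (214,244): print("stem world", (o["position"]+M@np.array([-1.84-.0038*(z-214),-.41,z])).round(1))
E
```

```text
wrist lid z med 80.01
wrist 199 [544.99 232.57  13.55] 0.56
top0 lid z med 79.86
top0 113 [543.81 232.18  13.97] 1.24
scene0 lid z med 80.34
scene0 83 [546.32 231.67  13.37] 1.78
[[540.55082257 220.22874349  80.        ]
 [544.71350398 246.36107085  80.        ]
 [531.51158297 235.07052903  80.        ]] [542.63216328 233.29490717  80.        ]
stem world [542.  230.3 154.7]
stem world [542.  230.2 124.7]
```

Emit:
step_arm(deltas=[0.015, -0.002, 0.0025, 0.004, 0, 0.015, -0.002, 0.0025, 0.01, 0, 0.015, -0.002, 0.0025, 0.018, 0, 0.015, -0.002, 0.0025, 0.024, 0, 0.015, -0.002, 0.0025, 0.028, 0, 0.015, -0.002, 0.0025, 0.028, 0, 0.015, -0.002, 0.0025, 0.028, 0, 0.015, -0.002, 0.0025, 0.028, 0])

```text
clock: 6.55
position: [543.6, 233.8, 341.0]
orientation: [-0.002, 0.079, 0.997, -0.001]
ft_force: [-0.6, 0.6, -1.6]
grip_width: 25.4
```

```bash
python3 look.py b; python3 fit.py b; python3 hole.py b
```

```text
clk 6.55 pos [543.6 233.8 341. ] yaw_y 80.97 toolz [-0.0041 -0.0011 -1.    ] delta mm [ -0.   -1.5 -29. ] turn -0.001 F [-0.6  0.6 -1.6] w 25.4
w stem pts 328
210 82 [  3.6  -0.4 216.2] [  1.5  -5.2 211.1] [  4.6   4.3 219.7]
220 124 [  3.   -0.4 224.8] [ -0.4  -6.  220.1] [  4.7   5.1 229.7]
230 112 [  2.8  -0.5 235.1] [ -1.4  -6.3 230.1] [  4.6   5.4 239.9]
240 10 [  2.3   0.8 240.6] [ -0.9  -5.7 240. ] [  4.    5.4 241. ]
fit x,y@214, slopes [-1.8073e+00 -4.0510e-01 -6.9000e-03  2.0000e-04] rms 0.22
s stem pts 119
190 12 [ -6.1  -1.9 197.1] [ -8.3  -5.5 193.6] [ -1.5   4.8 200. ]
200 29 [ -5.   -1.9 205.2] [ -8.4  -6.2 200.1] [  0.4   4.7 209.8]
210 25 [ -5.1  -2.  215.5] [ -8.3  -6.1 210.4] [ -0.8   5.5 219.9]
220 24 [ -5.   -1.7 224.9] [ -8.6  -6.3 220.4] [  1.1   4.1 229.2]
230 26 [ -5.   -1.9 234.7] [ -8.6  -6.2 230.4] [  2.8   5.  239.2]
240 3 [ -4.6  -2.5 240.8] [ -7.9  -5.9 240.6] [-1.00e-01  4.00e-01  2.41e+02]
fit x,y@214, slopes [-9.879e-01 -3.480e-02  7.000e-04  9.100e-03] rms 0.97
t stem pts 23
wrist lid z med 80.04
wrist 208 [544.93 232.63  13.52] 0.51
top0 lid z med 79.86
top0 113 [543.81 232.18  13.97] 1.24
scene0 lid z med 80.34
scene0 83 [546.32 231.67  13.37] 1.78
```

View pics/b_ow.png

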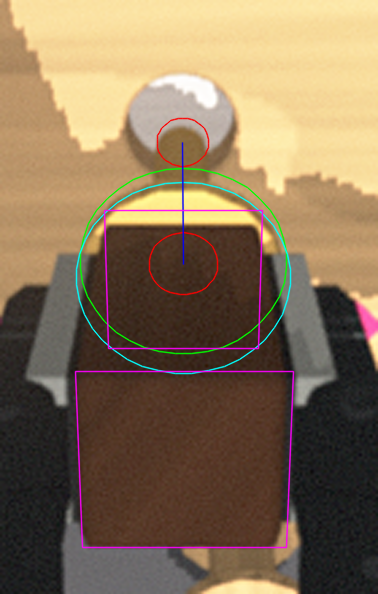

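View pics/b_os.png

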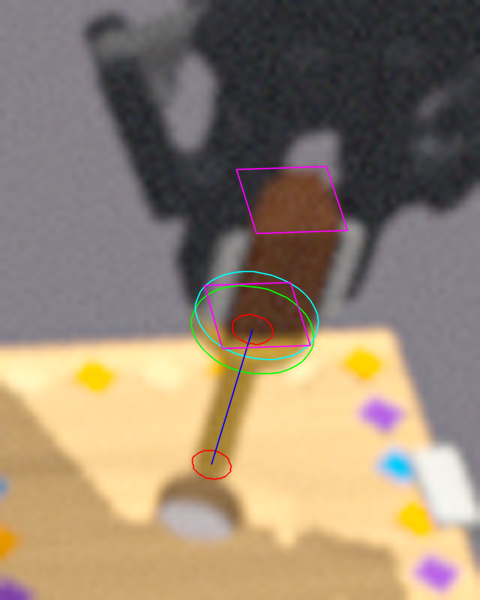

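View pics/bt.png

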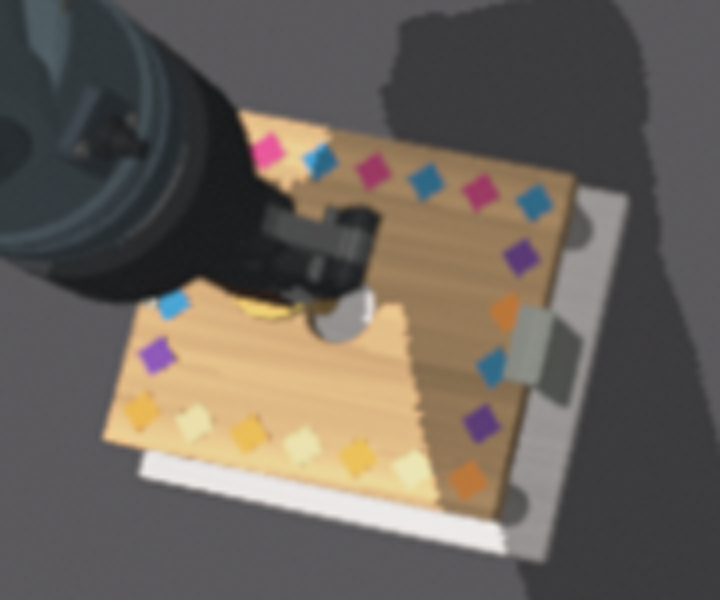

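The stem axis at about (544.5, 232.8) agrees with the hole at about (544.4, 232.4), so I'll lower straight down.

Emit:
step_arm(deltas=[0.015, 0, 0, 0.004, 0, 0.015, 0, 0, 0.01, 0, 0.015, 0, 0, 0.017, 0, 0.015, 0, 0, 0.025, 0, 0.015, 0, 0, 0.033, 0, 0.015, 0, 0, 0.041, 0, 0.015, 0, 0, 0.049, 0, 0.015, 0, 0, 0.055, 0, 0.015, 0, 0, 0.059, 0, 0.015, 0, 0, 0.06, 0])

```text
clock: 7.53
position: [543.2, 233.6, 280.2]
orientation: [-0.002, 0.079, 0.997, -0.001]
ft_force: [-0.0, 0.3, -1.3]
grip_width: 25.4
```

Emit:
step_arm(deltas=[0.015, 0, 0, 0, 0, 0.015, 0, 0, 0, 0, 0.015, 0, 0, 0, 0])

```text
clock: 7.78
position: [543.4, 233.6, 280.6]
orientation: [-0.002, 0.079, 0.997, -0.001]
ft_force: [-1.1, 0.6, -1.4]
grip_width: 25.7
```

```bash
python3 look.py c; python3 fit.py c; python3 hole.py c|head -2
python3 - <<'E'
from h import *
o,w,t,s=pickle.load(open("pics/c.pkl","rb")); pose=(o["position"],o["orientation"])
print(o["position"])
for n,d,p in(("w",w,pose),("s",s,None),("t",t,None)):
    C=cloud(d,p); r_=np.hypot(C[...,0]-544.4,C[...,1]-232.5); z=C[...,2]
    m=(r_<17.5)&(z>88)&(z<160); print(n,m.sum()); h,e=np.histogram(z[m],np.arange(88,160,2)); print(dict(zip(e[:-1].astype(int).tolist(),h.tolist())))
    m&=(abs(z-101)<3.5); print(z[m].mean() if m.any() else None, m.sum())
    if n!="w": 
        P=[[544.4,232.5,80]]; print(project(d,P))
E
```

```text
clk 7.78 pos [543.4 233.6 280.6] yaw_y 80.97 toolz [-0.0043 -0.0012 -1.    ] delta mm [  0.   -1.5 -89.4] turn -0.001 F [-1.1  0.6 -1.4] w 25.7
w stem pts 349
190 26 [ 11.1   0.4 199.7] [  4.3  -8.7 199.1] [ 13.7  13.  200. ]
200 245 [ 10.1   0.9 201. ] [  3.  -13.5 200. ] [ 13.9  13.6 202.4]
210 67 [  3.5  -0.4 215.5] [  0.9  -5.2 211.4] [  4.7   4.9 219.9]
220 11 [  1.2  -0.9 221.5] [ -0.3  -6.  220.1] [  2.4   5.  225.6]
fit x,y@214, slopes [-0.3943 -0.0962 -0.5822 -0.0548] rms 2.78
s stem pts 61
190 4 [ -4.6  -3.8 198.3] [ -7.3  -6.5 197.4] [ -1.7   0.  198.8]
200 35 [ -2.9  -1.7 205. ] [ -8.  -12.4 200.3] [  8.4  13.4 209.9]
210 22 [  3.7   1.1 213.3] [ -7.3  -9.2 210. ] [ 12.9  13.5 218.6]
fit x,y@214, slopes [ 3.0084e+00 -2.3140e-01  3.1200e-01 -7.0000e-04] rms 4.02
t stem pts 5
wrist lid z med 79.99
wrist 124 [545.49 232.51  14.15] 0.4
[543.37201987 233.64109448 280.61514742]
w 9682
{88: 0, 90: 0, 92: 0, 94: 0, 96: 1, 98: 0, 100: 83, 102: 384, 104: 69, 106: 107, 108: 114, 110: 122, 112: 121, 114: 130, 116: 146, 118: 136, 120: 134, 122: 157, 124: 158, 126: 177, 128: 164, 130: 185, 132: 180, 134: 198, 136: 212, 138: 204, 140: 218, 142: 268, 144: 640, 146: 1148, 148: 3995, 150: 79, 152: 111, 154: 16, 156: 9}
102.59346594937809 479
s 450
{88: 0, 90: 0, 92: 0, 94: 2, 96: 8, 98: 9, 100: 20, 102: 24, 104: 12, 106: 7, 108: 14, 110: 8, 112: 11, 114: 15, 116: 9, 118: 8, 120: 17, 122: 6, 124: 10, 126: 12, 128: 11, 130: 15, 132: 12, 134: 9, 136: 10, 138: 10, 140: 11, 142: 12, 144: 20, 146: 33, 148: 81, 150: 23, 152: 4, 154: 3, 156: 3}
101.51580194870157 57
[[432.86453073 203.69431091]]
t 39
{88: 0, 90: 0, 92: 0, 94: 0, 96: 0, 98: 0, 100: 4, 102: 7, 104: 2, 106: 2, 108: 0, 110: 2, 112: 2, 114: 2, 116: 1, 118: 3, 120: 1, 122: 0, 124: 1, 126: 2, 128: 3, 130: 2, 132: 0, 134: 3, 136: 1, 138: 0, 140: 1, 142: 0, 144: 0, 146: 0, 148: 0, 150: 0, 152: 0, 154: 0, 156: 0}
102.49638428444958 13
[[164.40561333 265.93614675]]
```

View pics/c_ow.png

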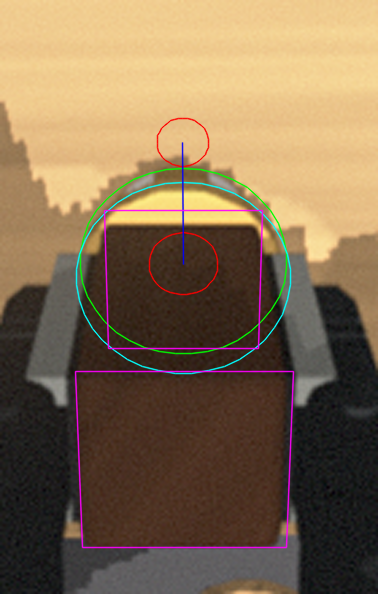

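View pics/c_os.png

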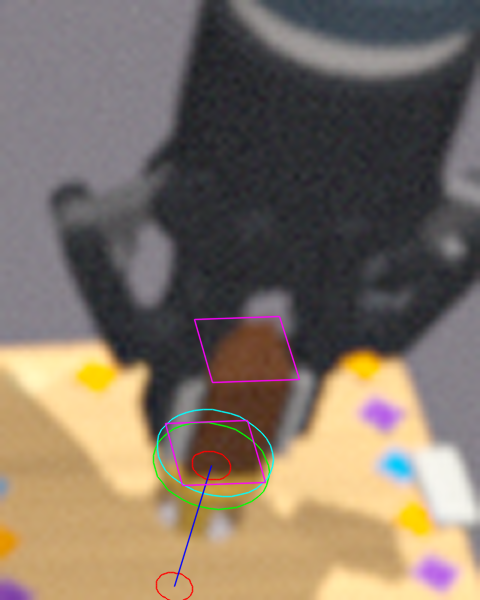

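Emit:
step_arm(deltas=[0.015, 0, 0, 0.001, 0, 0.015, -0.0003, -0.0002, 0.0016, 0, 0.015, -0.0003, -0.0002, 0.0017, 0, 0.015, -0.0003, -0.0002, 0.0017, 0, 0.015, -0.0003, -0.0002, 0.0017, 0, 0.015, -0.0003, -0.0002, 0.0017, 0])

```text
clock: 8.43
position: [543.6, 233.4, 278.9]
orientation: [-0.002, 0.079, 0.997, -0.001]
ft_force: [0.1, -0.4, -1.4]
grip_width: 25.3
```

```bash
python3 look.py d; 
python3 - <<'E'
from h import *
from rig import r
o,w,t,s=pickle.load(open("pics/d.pkl","rb")); pose=(o["position"],o["orientation"])
print(o["position"],abs(o["qvel"]).max(),o["ft_force"],o["moment"])
for n,d,p in(("w",w,pose),("s",s,None)):
    C=cloud(d,p); r_=np.hypot(C[...,0]-544.4,C[...,1]-232.5); z=C[...,2]
    m=(r_<17.5)&(abs(z-101)<3); print(n,np.median(z[m]), m.sum()); m=(r_<12)&(abs(z-147)<4); print(np.median(z[m]))
cv2.imwrite("pics/d1.png",cv2.resize(s["pixels"][160:230,390:480],None,fx=8,fy=8,interpolation=cv2.INTER_CUBIC))
E
```

```text
clk 8.43 pos [543.6 233.4 278.9] yaw_y 80.97 toolz [-0.0043 -0.0012 -1.    ] delta mm [  0.3  -1.3 -91.1] turn -0.001 F [ 0.1 -0.4 -1.4] w 25.3
[543.61269173 233.38730469 278.941091  ] 0.0024160444585319784 [ 0.06241988 -0.44127868 -1.4301442 ] [-0.00232604  0.02548576  0.00187841]
w 100.97643275153588 584
146.946522205839
s 101.0538016790531 55
147.20562761036183
```

View pics/d1.png

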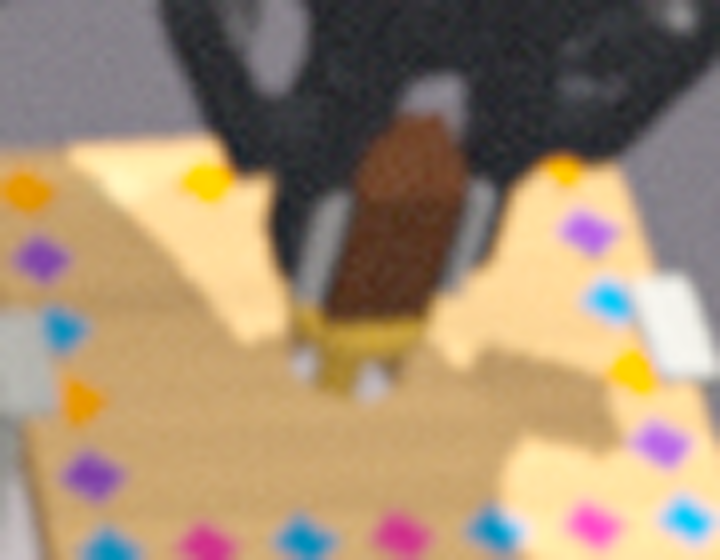

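View pics/dw.png

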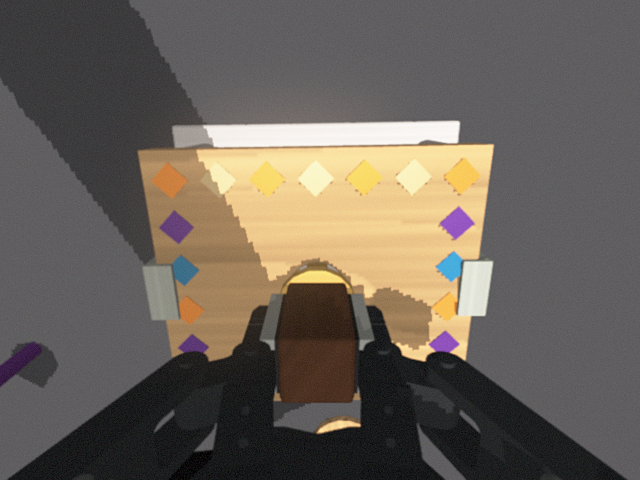

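The stem hangs in the hole with a gap on both sides (hole floor visible left at (303,363) and right at (373,382), stem at 338 in the crop). The collar's top is at 101 mm, so its underside is 15 mm above the lid. The arm is still and there is no contact force.

```bash
python3 -c "
from rig import r
print(r.finish_job())"
```

```text
the job is handed in; nothing more can be done
None
```

I took the square-headed pull out of the stand and lowered its stem through the lid hole. I handed the job in at 8.4 s with the gripper still holding it.

- **Height:** wrist and scene depth both put the collar's top at 101.0 mm. That leaves its underside 15 mm above the lid.
- **Centring:** the stem axis came out at about (544.6, 232.5). Hole estimates were x 543.4 to 545.5 and y 232.1 to 232.6 from the wrist and top views. The scene camera's depth gave x 546.3, but with a noisy fit. I estimate the stem is within about 1 mm of centre, and gaps show on both sides of it.
- **Upright and still:** tilt is about 0.2°, joint speeds are near zero, and I saw no contact force while lowering (readings stayed around 1–2 N).
- **Not checked:** I didn't compare the other objects' positions before and after, but the arm stayed clear of them all.

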